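# Start the bench fume extractor with its sprung start handle

## Task

Start the fume extractor on the bench: slide the steel guard fully open, away from the handle, then turn the sprung bar handle clockwise until it comes firmly against its stop, hold it there for about a second without forcing it, and let it spring back to rest. Leave the guard fully open and do not disturb the things standing around the machine.

Things in the scene. Friction and masses are not known exactly. Their poses are not given: they have to be found in the camera images.
- unit: the fume extractor: grey steel box fixed to the bench, 260 (x) x 360 (y) x 120 mm tall, louvres on its front (-x) side, a round duct spigot (100 mm diameter, 60 mm long) on its +y side. Origin at the centre of its underside, z up; turned up to 0.4 rad. Handle and guard are on its flat top
- hub (a point): point on the handle's vertical turning axis, 30 mm above the box's top (x 0, y 30, z 150 mm in the unit's frame), at mid-height of the bar; its y axis runs along the bar. The bar is 160 mm long, 22 wide, 28 tall, its underside 16 mm and its top 44 mm above the box's top, on a round hub of 22 mm radius
- left_end (a point): centre of one end of the bar handle, 80 mm from the axis; at rest this end points to the unit's +y. Turning clockwise moves it first towards the unit's +x
- right_end (a point): centre of the other end of the bar, 80 mm from the axis; at rest it points to the unit's -y, turning clockwise moves it first towards the unit's -x, past the guard's place
- handle (a joint): angle of the black plastic bar handle, rad: 0 at rest (bar along the unit's y), growing clockwise seen from above. Its spring always turns it back to 0: pushed level 65 mm from the axis it needs about 2.5 N at first, 4 to 6 N near the stop. The stop is hidden in the box and met anywhere from 0.95 to 1.45 rad, so it must be felt. A shut guard blocks the handle at about 0.25 rad
- guard (a joint): travel of the steel sliding guard, m: 0 shut (0 to 8 mm at the start), 0.08 fully open at its end stop. It slides straight along the unit's -y, away from the handle, on a track on the box's top, takes about 2.5 N and stays where it is left
- tab (a point): centre of the top edge of the guard's upright tab, 47 mm above the box's top. The tab is 36 mm wide along the unit's x, 12 thick along y, 45 tall, on a flat plate 5 mm thick and 60 long; shut, it stands at x -45, y -35 mm in the unit's frame, with 16 mm between it and the bar's -x side
- buffer (a joint): how far the rubber stop buffer hidden in the box is pressed in by the handle, m: 0 untouched; 0.0015 to 0.007 is firm contact, more is forcing. Stiffness 2.5 N per mm, 60 mm from the handle's axis: once it is met, the push needed at 65 mm rises by about 2 N per mm; 12 N in all is firm, over 20 N is forcing
- tape: bystander: roll of green tape lying flat, 104 mm across, 48 mm tall, origin under its centre
- water: bystander: water bottle, 66 mm diameter, 200 mm tall, origin under its centre
- carton: bystander: cardboard box 130 x 90 x 60 mm, origin under its centre
- flask: bystander: white flask, 72 mm diameter, 220 mm tall, origin under its centre

How it is judged (in metres and radians):
On the way, in this order (a step that is already met when the one before it is completed fails the run):
1. the guard is slid fully open (at least 70 of its 80 mm) (value of joint guard above 0.07 m), for 0.2 s.
2. the handle is held firmly against its stop (buffer pressed in by at least 1.5 mm) for 0.7 s (value of joint buffer above 0.0015 m), for 0.7 s.
At the end, for the whole second after the job is handed in: the guard is at least 70 mm open, the handle has sprung back to within 0.06 rad of rest and is still, its buffer is free (value of joint guard above 0.07 m and value of joint handle below 0.06 rad and velocity of joint handle below 0.05 rad/s and value of joint buffer below 0.001 m); the robot touches nothing.
It fails at once if the handle is forced (stop buffer pressed in by more than 7 mm) (value of joint buffer above 0.007 m).
It fails at once if a bystander is moved by more than 30 mm (distance of any of tape, water, carton, flask from where it was at the start of the episode above 0.03 m).
It also fails if it takes over 64 s, if anything falls off the work surface, if the arm or the gripper's body presses on something with over 40 N, if the wrist force passes 120 N, or if a joint passes its speed limit or range.

## Robot

A 7-joint arm with a two-finger parallel gripper is mounted at the origin on the work surface. World frame = base frame: x ahead of the robot, y to its left, z up, the work surface at z = 0. Lengths are in mm, angles in rad, forces in N, time in s.
With the tool pointing down it reaches from about 400 to 850 mm from the base axis. Payload 10.4 kg.
Tool frame: the origin (TCP) lies midway between the tips of the shut fingers; the grasp point (between the pads) lies 19 mm behind it; z points along the fingers, y is the line along which they close (so a half turn about z gives the same grasp; the last joint's range is limited). The gripper opens to 85 mm and grips with 20 to 120 N. Pads are 22 mm wide; open, the fingers measure 114 mm over their backs; the gripper's body (76 mm by 85 mm) begins 54 mm behind the grasp point. The pads swing forward as they close: fully open they stand 13 mm farther back than shut.
Start: joints at [-1.308, 0.332, -0.065, 1.46, 0.022, 1.35, -0.088], TCP at [176.189, 599.674, 231.338] pointing down, gripper open.
Joint ranges: [-2.6, 2.6], [-0.5, 2.12], [-1.47, 1.34], [0.16, 2.42], [-1.27, 4.41], [0.06, 2.06], [-2.6, 2.6]. Speed limits (rad/s): [2.22, 2.22, 2.79, 2.79, 3.14, 3.14, 3.14].

## Interface

Orientations are given as a unit quaternion [w, x, y, z].
In Python, from plant import manip gives the robot as it stands.
- The arm moves only by the tool servo_tool, never from a script. Its argument "series" is text: rows parted by semicolons, each of 4 numbers parted by spaces: the shift along the tool's x, y, z in m, then the turn about the tool's z in degrees. In form: x y z roll; .... A call has 1 to 5 rows; each row is the pose to reach, as a shift and turn from the pose commanded when the call began, along the tool's axes at that moment; what a row does not reach only later rows make up. A row lasts 1/10 s, in which the tool goes at most 50 mm and 8.59 degrees, less where a joint would pass 70% of its speed; a pose out of reach is approached as far as the arm can. A call with a gripper value outside its range is refused whole. "jaw" is the opening, from 0 (shut) to 1 (fully open), set as the call begins (left out, the last holds). The fingers move at their own pace and stop on an object; "newtons" is the grip in N (left out, the last holds). Time passes only in rows, so rows that repeat a pose let the fingers close. It gives the time, the measured TCP pose, the force, the opening and the grip force at its end, in the units of the state.
- manip.sense(): the state, without advancing time (a new reading comes with each control period).
- manip.camera(name): name is "scene" or "side" or "wrist"; returns (picture, depth): 400x640x3 uint8, red, green, blue; 400x640 float32, mm along the optical axis (not along the pixel's ray), 0 where there is no reading.
- manip.camera_params(name): a dict with "camera_matrix" (3x3 intrinsics, pixels), "k1" (the pictures are not rectified: a ray, as slopes to the right and down, at radius r is drawn at 1 + k1 r^2 times it, then the intrinsics apply), "R" (3x3) and "t" (3): a world point X has camera coordinates R X + t. Camera axes: x right, y down, z forward; pixel columns grow to the right and rows downward; lengths in mm; the calibration is good to about 2 mm. A picture is of the moment at which its call begins: read the wrist's pose just before it. camera_params takes no time and is no camera call; for the wrist camera it gives the pose at the moment of the call.
- manip.finish_job(): hands the job in; it is judged then, once.
The state is a dict: "time": time; "joints": joint angles; "dq": joint speeds; "joint_efforts": joint torques, N m; "eef_pos": TCP position; "tool_rot": TCP orientation; "wrist_force": force on the tool from outside, world axes, zero at the start; "wrist_torque": the same for the moment, N m; "opening": opening from 0.0 (shut) to 1.0 (fully open); "finger_force": force on a finger pad.
Only numpy, scipy, OpenCV 4.12 (cv2) and the standard library are available. Lean on these libraries where they do the work, as an engineer would, in place of code of your own. Each camera call takes 0.05 s, during which the arm holds its last target. There are 200 camera calls.

## Working session

There is one attempt and no reset: what is moved stays moved. The work goes in short steps, Python scripts to look and compute and a tool call to move; the robot and the scene stay as the last step left them, time stands still between calls to the robot, and variables do not carry over. Pictures are saved under pics/ and viewed, at most 10 in all, crops included, and the job is handed in when it is done.

Besides the shell and the picture viewer there is one more tool, called after "Call:" by a JSON object that holds its "api" and its "payload". servo_tool: Moves the arm, as the interface text tells. Its arguments: {"type":"object","properties":{"series":{"type":"string"},"jaw":{"type":"number"},"newtons":{"type":"number"}},"required":["series"]}

```bash
mkdir -p pics
cat > h.py <<'E'
import numpy as np, cv2
from plant import manip
def snap(n,f):
    p=manip.camera_params(n); im,d=manip.camera(n)
    cv2.imwrite(f'pics/{f}.png',im[:,:,::-1]); np.savez(f'pics/{f}.npz',d=d,im=im,K=p['camera_matrix'],k1=p['k1'],R=p['R'],t=p['t'])
def ray(f,u,v):
    z=np.load(f'pics/{f}.npz'); K=z['K']
    a=cv2.undistortPoints(np.array([[[u,v]]],float),K,np.array([float(z['k1']),0,0,0]))[0,0]
    a=cv2.undistortPoints(np.array([[[u,v]]],float),K,np.array([float(z['k1']),0,0,0]))[0,0]
    return z,np.array([a[0],a[1],1.])
def pt(f,u,v):
    z,r=ray(f,u,v); d=z['d'][int(v)-1:int(v)+2,int(u)-1:int(u)+2]; d=np.median(d[d>0]) 
    return z['R'].T@(r*d-z['t'])
def ptz(f,u,v,h):
    z,r=ray(f,u,v); c=-z['R'].T@z['t']; w=z['R'].T@r
    return c+w*(h-c[2])/w[2]
E
python3 -c "
from h import *
snap('scene','s0');snap('side','d0')
s=manip.sense();print(s['eef_pos'],s['tool_rot'],s['time'],s['wrist_force'])"
```

```text
[176.07110395 599.34199967 230.59291915] [-8.33053560e-05  1.42382941e-01  9.89811442e-01 -6.32084493e-04] 0.1 [ 0.30618177 -0.65925523 -0.19450884]
```

View pics/s0.png

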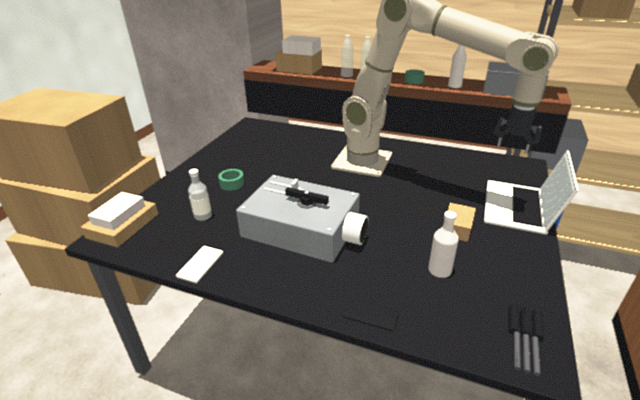

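View pics/d0.png

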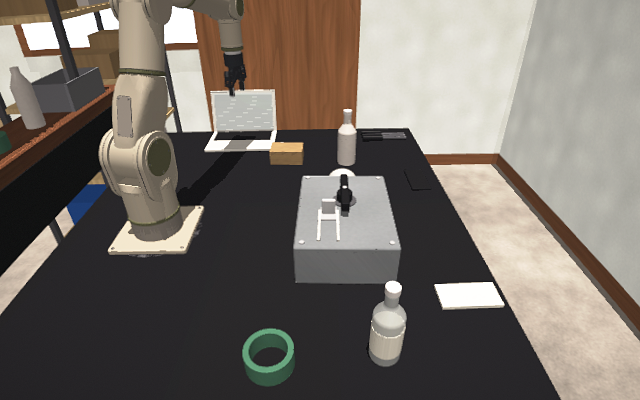

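The scene view shows the unit mid-bench (top about 240-360, 180-235). The bar is at about (307,196), the tab just left of it, with the tape and bottle on the unit's -y side and the carton and flask on its +y side. The side view has the tab at (328,205) and the bar at (344,190).

```bash
python3 - <<'E'
from h import *
for f in('d0','s0'):
    z=np.load(f'pics/{f}.npz'); d=z['d']; v,u=np.mgrid[0:400,0:640]
    a=cv2.undistortPoints(np.stack([u,v],-1).reshape(-1,1,2).astype(float),z['K'],np.array([float(z['k1']),0,0,0]))[:,0]
    P=np.c_[a,np.ones(len(a))]*d.reshape(-1,1); P=(P-z['t'])@z['R']
    ok=(d.ravel()>0)&(P[:,0]>350)&(P[:,0]<900)&(abs(P[:,1])<350)
    m=ok&(abs(P[:,2]-120)<8)
    lab=cv2.connectedComponentsWithStats(m.reshape(400,640).astype(np.uint8))
    i=1+np.argmax(lab[2][1:,4]); Q=P[(lab[1]==i).ravel()]
    r=cv2.minAreaRect(Q[:,:2].astype(np.float32)); print(f,len(Q),Q[:,2].mean(),r)
    c=np.array(r[0]); 
    q=P[ok&(P[:,2]>150)&(P[:,2]<172)&(np.hypot(*(P[:,:2]-c).T)<150)]
    print(len(q)); np.save(f'pics/{f}_hi.npy',q)
    print(np.round(q[::max(1,len(q)//30)]))
for f in('d0','s0'):
    b=np.load(f'pics/{f}.npz')['im']
    x,y=(270,160) if f=='d0' else (230,165)
    cv2.imwrite(f'pics/c_{f}.png',cv2.resize(b[y:y+90,x:x+140,::-1],None,fx=5,fy=5,interpolation=cv2.INTER_CUBIC))
E
python3 -c "
import cv2,numpy as np
a=cv2.imread('pics/c_d0.png');b=cv2.imread('pics/c_s0.png')
cv2.imwrite('pics/cc.png',np.vstack([a[:300],b[:300]]))"
```

```text
d0 6479 119.94878017521515 ((569.532958984375, -60.883758544921875), (375.132080078125, 258.21588134765625), 87.56145477294922)
387
[[ 570.   43.  163.]
 [ 566.   32.  162.]
 [ 580.   25.  163.]
 [ 573.   12.  164.]
 [ 564.    1.  163.]
 [ 575.   -8.  165.]
 [ 563.  -14.  162.]
 [ 573.  -24.  164.]
 [ 562.  -30.  162.]
 [ 572.  -41.  165.]
 [ 577.  -44.  163.]
 [ 587.  -30.  152.]
 [ 561.  -49.  157.]
 [ 553.  -44.  151.]
 [ 586.  -44.  150.]
 [ 561.  -74.  163.]
 [ 569.  -80.  163.]
 [ 579.  -85.  163.]
 [ 517.  -97.  166.]
 [ 565.  -95.  163.]
 [ 522. -105.  168.]
 [ 570. -101.  164.]
 [ 527. -106.  165.]
 [ 575. -106.  164.]
 [ 533. -107.  163.]
 [ 507. -103.  157.]
 [ 538. -108.  160.]
 [ 512. -107.  157.]
 [ 559. -114.  160.]
 [ 517. -109.  155.]
 [ 564. -116.  158.]
 [ 538. -109.  151.]
 [ 569. -115.  151.]]
s0 3903 119.46942862633259 ((570.7471923828125, -64.85324096679688), (362.8400573730469, 267.85736083984375), 86.95274353027344)
335
[[ 510. -106.  168.]
 [ 510.  -98.  161.]
 [ 529.  -98.  163.]
 [ 538. -106.  158.]
 [ 562. -110.  164.]
 [ 563.  -98.  162.]
 [ 571.  -94.  164.]
 [ 579. -106.  162.]
 [ 569.  -68.  164.]
 [ 574.  -97.  157.]
 [ 569.  -57.  163.]
 [ 578.  -99.  155.]
 [ 574.  -59.  161.]
 [ 564.  -22.  163.]
 [ 577.  -61.  158.]
 [ 571.  -23.  163.]
 [ 576.  -73.  151.]
 [ 582.  -29.  164.]
 [ 571.    7.  165.]
 [ 577.  -43.  154.]
 [ 577.   -2.  163.]
 [ 563.   33.  162.]
 [ 586.   -9.  163.]
 [ 574.   26.  163.]
 [ 578.  -20.  151.]
 [ 580.   21.  162.]
 [ 587.  -31.  151.]
 [ 586.   20.  161.]
 [ 592.  -26.  151.]
 [ 586.   41.  162.]
 [ 581.   39.  155.]]
```

View pics/cc.png

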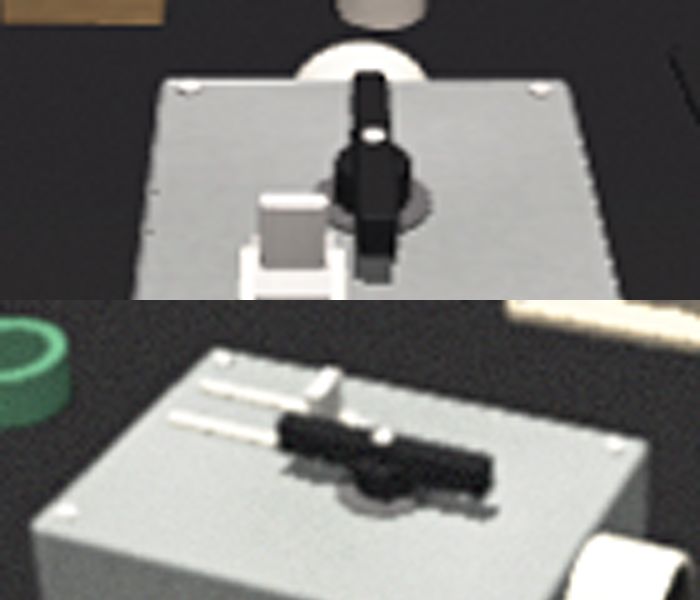

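Run:
```python
from h import *
q=np.vstack([np.load('pics/d0_hi.npy'),np.load('pics/s0_hi.npy')])
b=q[(q[:,2]>161)&(q[:,0]>550)]; 
(c,s,a)=cv2.minAreaRect(b[:,:2].astype(np.float32)); print('bar',c,s,a)
t=q[(q[:,2]>163)&(q[:,0]<545)]; print('tab',t.mean(0),t.min(0),t.max(0))
yaw=np.radians(87.2-90); R=np.array([[np.cos(yaw),-np.sin(yaw)],[np.sin(yaw),np.cos(yaw)]])
u=(b[:,:2]-c)@R; print('bar in axes',np.percentile(u,[2,50,98],axis=0)+0); print('fit',np.degrees(np.arctan2(*np.linalg.svd(b[:,:2]-b[:,:2].mean(0),full_matrices=False)[2][0][::-1])))
print('tab-hub unit',(t.mean(0)[:2]-c)@R)
for n,f,u,v in [('flask','s0',443,245),('carton','s0',460,213),('water','s0',200,200),('tape','s0',231,185),('laptop','s0',515,200)]: print(n,pt(f,u,v).round())
```

```text
bar (571.9840698242188, -36.57933807373047) (162.59365844726562, 24.86564064025879) 87.09559631347656
tab [ 524.4542743  -103.52577243  166.52239967] [ 506.46577223 -110.09345801  163.07835328] [540.97715716 -96.74975678 171.86046582]
bar in axes [[-10.27698773 -76.42866543]
 [  0.62159429  -3.28627742]
 [ 10.53048058  76.75926702]]
fit -92.67032077051897
tab-hub unit [-44.20273357 -69.18832908]
flask [653. 434. 130.]
carton [367. 468.  60.]
water [ 649. -429.   92.]
tape [ 428. -444.   24.]
laptop [139. 660.  15.]
```

Call:
{"api": "servo_tool", "payload": {"series": "-0.035 -0.035 0 0; -0.07 -0.07 0 0; -0.10 -0.105 0 0; -0.135 -0.14 0 0; -0.17 -0.175 0 0", "jaw": 0}}

```text
time: 0.6
eef_pos: [290.4, 381.9, 231.0]
tool_rot: [-0.0, 0.142, 0.99, -0.0]
wrist_force: [1.1, 1.0, 0.1]
opening: 0.145
finger_force: 0.0
```

Call:
{"api": "servo_tool", "payload": {"series": "-0.035 -0.035 0 0; -0.07 -0.07 0 0; -0.10 -0.105 0 0; -0.135 -0.14 0 0; -0.17 -0.175 0 0"}}

```text
time: 1.1
eef_pos: [404.1, 166.1, 231.3]
tool_rot: [-0.0, 0.142, 0.99, 0.0]
wrist_force: [0.7, 0.2, 0.7]
opening: 0.0
finger_force: 0.0
```

Call:
{"api": "servo_tool", "payload": {"series": "-0.03 -0.03 0 -5; -0.06 -0.06 0 -10; -0.09 -0.09 0 -13.5; -0.11 -0.11 0 -13.5; -0.11 -0.11 0 -13.5"}}

```text
time: 1.6
eef_pos: [479.2, 27.5, 231.2]
tool_rot: [0.0, 0.028, 1.0, -0.001]
wrist_force: [-0.5, 0.5, 1.0]
opening: 0.002
finger_force: 0.0
```

Call:
{"api": "servo_tool", "payload": {"series": "-0.024 -0.045 0 0; -0.048 -0.09 0 0; -0.048 -0.095 0 0; -0.048 -0.095 0.03 0; -0.048 -0.095 0.03 0"}}

```text
time: 2.1
eef_pos: [519.4, -65.0, 198.2]
tool_rot: [-0.003, 0.025, 1.0, -0.0]
wrist_force: [-0.9, 1.1, 0.1]
opening: 0.003
finger_force: 0.0
```

```bash
python3 -c "
from h import *
snap('wrist','w1');snap('side','d1')
a=np.load('pics/w1.npz')['im'];b=np.load('pics/d1.npz')['im'][100:300,200:460]
cv2.imwrite('pics/v1.png',np.hstack([cv2.resize(a,(480,300)),cv2.resize(b,(320,300))])[:,:,::-1])"
```

```text
(no output)
```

View pics/v1.png

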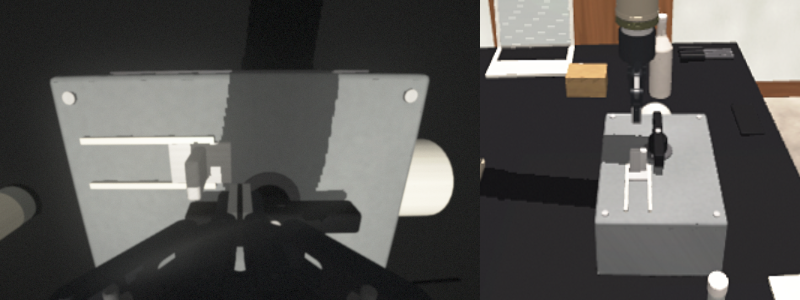

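The wrist view shows the shut fingertips at (238,200), just +y of the tab (197,172) and clear of the bar. I'll descend.

Call:
{"api": "servo_tool", "payload": {"series": "-0.002 -0.003 0.02 0; -0.002 -0.003 0.04 0; -0.002 -0.003 0.055 0; -0.002 -0.003 0.057 0; -0.002 -0.003 0.057 0"}}

```text
time: 2.7
eef_pos: [523.6, -68.4, 145.2]
tool_rot: [0.0, 0.025, 1.0, 0.0]
wrist_force: [0.4, -0.1, -0.3]
opening: 0.001
finger_force: 0.0
```

Call:
{"api": "servo_tool", "payload": {"series": "0 -0.006 0 0; 0 -0.012 0 0; 0 -0.018 0 0; 0 -0.024 0 0; 0 -0.03 0 0"}}

```text
time: 3.2
eef_pos: [522.1, -99.1, 144.7]
tool_rot: [0.0, 0.025, 1.0, 0.0]
wrist_force: [1.4, 3.9, 1.5]
opening: 0.001
finger_force: 1.4
```

Call:
{"api": "servo_tool", "payload": {"series": "0 -0.008 0 0; 0 -0.016 0 0; 0 -0.024 0 0; 0 -0.032 0 0; 0 -0.04 0 0"}}

```text
time: 3.7
eef_pos: [519.8, -139.5, 144.3]
tool_rot: [0.0, 0.025, 1.0, 0.0]
wrist_force: [1.9, 2.5, 0.9]
opening: 0.003
finger_force: 1.4
```

Call:
{"api": "servo_tool", "payload": {"series": "0 -0.004 0 0; 0 -0.008 0 0; 0 -0.012 0 0; 0 -0.016 0 0; 0 -0.018 0 0"}}

```text
time: 4.2
eef_pos: [518.8, -157.2, 144.2]
tool_rot: [-0.0, 0.025, 1.0, 0.0]
wrist_force: [1.0, 3.2, 1.5]
opening: 0.003
finger_force: 1.3
```

Call:
{"api": "servo_tool", "payload": {"series": "0 -0.002 0 0; 0 -0.004 0 0; 0 -0.006 0 0; 0 -0.006 0 0; 0 -0.006 0 0"}}

```text
time: 4.7
eef_pos: [518.6, -160.8, 144.2]
tool_rot: [-0.0, 0.024, 1.0, 0.001]
wrist_force: [0.1, 9.7, 4.3]
opening: 0.003
finger_force: 4.7
```

Call:
{"api": "servo_tool", "payload": {"series": "0 0.012 0 0; 0 0.012 -0.03 0; 0 0.012 -0.06 0; 0 0.05 -0.06 0; 0 0.09 -0.06 0"}}

```text
time: 5.2
eef_pos: [523.2, -73.4, 205.1]
tool_rot: [0.001, 0.027, 1.0, -0.0]
wrist_force: [0.7, 1.4, -0.9]
opening: -0.001
finger_force: 0.0
```

Call:
{"api": "servo_tool", "payload": {"series": "-0.003 0.03 0 0; -0.006 0.06 0 0; -0.01 0.09 0 0; -0.012 0.102 0 0; -0.012 0.102 0 0"}}

```text
time: 5.7
eef_pos: [540.1, 29.8, 203.9]
tool_rot: [-0.0, 0.024, 1.0, -0.0]
wrist_force: [-0.2, -1.0, 0.2]
opening: 0.001
finger_force: 0.0
```

```bash
python3 -c "
from h import *
s=manip.sense();print(s['eef_pos'],s['wrist_force'])
snap('side','d2');snap('wrist','w2')
a=np.load('pics/w2.npz')['im'];b=np.load('pics/d2.npz')['im'][140:300,260:420]
cv2.imwrite('pics/v2.png',np.hstack([cv2.resize(a,(480,300)),cv2.resize(b,(300,300))])[:,:,::-1])"
```

```text
[540.12886292  29.75153261 203.92524265] [-0.24273698 -0.95392502  0.19151831]
```

View pics/v2.png

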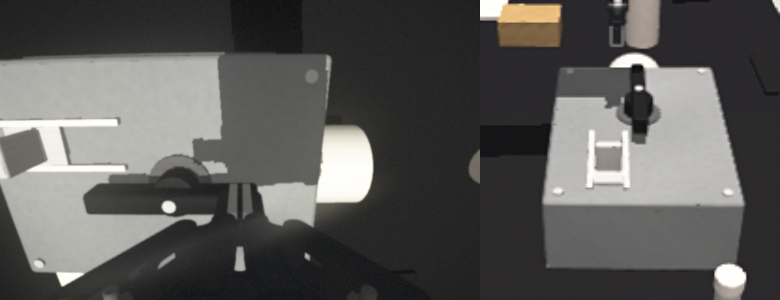

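The guard is at its end stop and the fingers are on the -x side of the bar's left end. I'll descend and make contact.

Call:
{"api": "servo_tool", "payload": {"series": "0 0 0.03 0; 0 0 0.06 0; 0 0 0.062 0; 0 0 0.062 0; 0 0 0.062 0"}}

```text
time: 6.3
eef_pos: [541.0, 27.6, 143.9]
tool_rot: [0.001, 0.026, 1.0, 0.0]
wrist_force: [0.3, -0.4, 0.9]
opening: -0.006
finger_force: 0.0
```

Call:
{"api": "servo_tool", "payload": {"series": "-0.003 0 0 0; -0.006 0 0 0; -0.009 0 0 0; -0.011 0 0 0; -0.011 0 0 0"}}

```text
time: 6.8
eef_pos: [551.2, 27.9, 142.3]
tool_rot: [-0.0, 0.025, 1.0, -0.0]
wrist_force: [-3.5, -0.6, 1.0]
opening: -0.0
finger_force: 1.0
```

Call:
{"api": "servo_tool", "payload": {"series": "-0.006 0.0015 0 5; -0.0115 0.003 0 10; -0.0175 0.0035 0 15; -0.0235 0.0035 0 20; -0.0295 0.003 0 25"}}

```text
time: 7.3
eef_pos: [580.4, 29.7, 142.1]
tool_rot: [-0.001, 0.242, 0.97, 0.0]
wrist_force: [-3.2, 0.7, 1.9]
opening: 0.0
finger_force: 1.8
```

Call:
{"api": "servo_tool", "payload": {"series": "-0.006 0.0015 0 5; -0.0115 0.003 0 10; -0.0175 0.0035 0 15; -0.0205 0.0035 0 17.5; -0.0205 0.0035 0 17.5"}}

```text
time: 7.8
eef_pos: [600.4, 23.4, 142.1]
tool_rot: [-0.001, 0.386, 0.923, 0.0]
wrist_force: [-2.6, 3.2, 2.1]
opening: -0.002
finger_force: 1.8
```

Call:
{"api": "servo_tool", "payload": {"series": "-0.0023 0.0007 0 2; -0.0046 0.0014 0 4; -0.007 0.002 0 6; -0.0092 0.0024 0 8; -0.0116 0.0028 0 10"}}

```text
time: 8.3
eef_pos: [610.8, 17.0, 142.1]
tool_rot: [-0.0, 0.466, 0.885, 0.0]
wrist_force: [-3.2, 3.9, -0.3]
opening: -0.002
finger_force: 2.6
```

Call:
{"api": "servo_tool", "payload": {"series": "-0.0011 0.0004 0 1; -0.0023 0.0007 0 2; -0.0034 0.001 0 3; -0.0046 0.0014 0 4; -0.0046 0.0014 0 4"}}

```text
time: 8.8
eef_pos: [614.5, 13.8, 142.1]
tool_rot: [-0.0, 0.496, 0.869, 0.0]
wrist_force: [-3.0, 5.4, -0.8]
opening: 0.001
finger_force: 2.4
```

Call:
{"api": "servo_tool", "payload": {"series": "-0.0011 0.0004 0 1; -0.0023 0.0007 0 2; -0.0034 0.001 0 3; -0.0034 0.001 0 3; -0.0034 0.001 0 3"}}

```text
time: 9.3
eef_pos: [616.7, 12.0, 142.1]
tool_rot: [-0.001, 0.518, 0.856, 0.0]
wrist_force: [-4.2, 6.2, 0.9]
opening: -0.002
finger_force: 3.8
```

Call:
{"api": "servo_tool", "payload": {"series": "-0.0011 0.0004 0 1; -0.0023 0.0007 0 2; -0.0023 0.0007 0 2; -0.0023 0.0007 0 2; -0.0023 0.0007 0 2"}}

```text
time: 9.8
eef_pos: [617.9, 11.1, 142.1]
tool_rot: [-0.001, 0.532, 0.847, 0.0]
wrist_force: [-7.8, 9.3, 3.6]
opening: 0.002
finger_force: 5.4
```

Push is about 12 N, which is firm, so I'll hold.

Call:
{"api": "servo_tool", "payload": {"series": "-0.0003 0 0 0; -0.0003 0 0 0; -0.0003 0 0 0; -0.0003 0 0 0; -0.0003 0 0 0"}}

```text
time: 10.3
eef_pos: [618.0, 11.0, 142.1]
tool_rot: [-0.002, 0.532, 0.847, 0.0]
wrist_force: [-7.9, 8.5, 3.3]
opening: -0.002
finger_force: 5.6
```

Call:
{"api": "servo_tool", "payload": {"series": "0 0 0 0; 0 0 0 0; 0 0 0 0; 0 0 0 0; 0 0 0 0"}}

```text
time: 10.8
eef_pos: [618.0, 11.0, 142.1]
tool_rot: [-0.002, 0.532, 0.847, 0.0]
wrist_force: [-8.2, 8.8, 2.4]
opening: -0.0
finger_force: 5.6
```

Call:
{"api": "servo_tool", "payload": {"series": "0.0056 -0.0022 0 -5; 0.011 -0.0048 0 -10; 0.016 -0.008 0 -15; 0.021 -0.0114 0 -20; 0.0254 -0.0154 0 -25"}}

```text
time: 11.3
eef_pos: [593.9, 25.9, 142.2]
tool_rot: [0.0, 0.335, 0.942, 0.0]
wrist_force: [-2.3, 3.3, -1.5]
opening: 0.002
finger_force: 1.9
```

Call:
{"api": "servo_tool", "payload": {"series": "0.0056 -0.0022 0 -5; 0.011 -0.0048 0 -10; 0.016 -0.008 0 -15; 0.021 -0.0114 0 -20; 0.0254 -0.0154 0 -25"}}

```text
time: 11.8
eef_pos: [564.4, 29.2, 142.3]
tool_rot: [0.0, 0.124, 0.992, -0.0]
wrist_force: [-1.9, 2.9, -0.2]
opening: -0.003
finger_force: 1.2
```

Call:
{"api": "servo_tool", "payload": {"series": "0.0056 -0.0022 0 -5; 0.011 -0.0048 0 -10; 0.014 -0.006 0 -12; 0.019 -0.006 0 -12; 0.026 -0.006 0 -12"}}

```text
time: 12.3
eef_pos: [538.1, 29.5, 142.5]
tool_rot: [0.001, 0.022, 1.0, -0.0]
wrist_force: [0.4, 0.1, -0.2]
opening: 0.002
finger_force: 0.0
```

Call:
{"api": "servo_tool", "payload": {"series": "0.005 0 -0.03 0; 0.005 0 -0.07 0; 0.005 0 -0.11 0; 0.04 0 -0.12 0; 0.08 0 -0.12 0"}}

```text
time: 12.8
eef_pos: [458.5, 33.1, 264.0]
tool_rot: [0.002, 0.022, 1.0, -0.0]
wrist_force: [-0.7, 0.6, 0.3]
opening: 0.001
finger_force: 0.0
```

```bash
python3 -c "
from h import *
snap('scene','s3');snap('wrist','w3')
a=np.load('pics/w3.npz')['im'];b=np.load('pics/s3.npz')['im'][160:260,220:380]
cv2.imwrite('pics/v3.png',np.hstack([cv2.resize(a,(400,250)),cv2.resize(b,(400,250))])[:,:,::-1])"
```

```text
(no output)
```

View pics/v3.png

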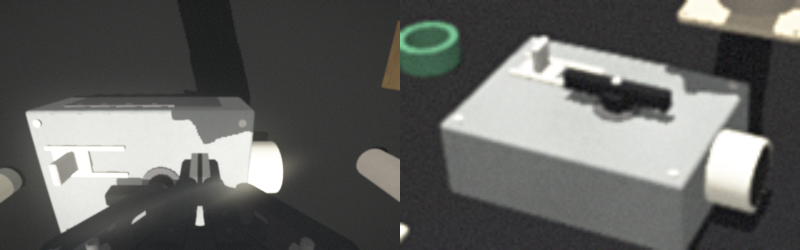

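The guard is fully open (tab at (540,50) in the right half), the bar is back at rest along y, and the gripper is clear.

```bash
python3 -c "
from plant import manip
print(manip.finish_job())"
```

```text
the job is handed in; nothing more can be done
None
```

The job is handed in, with no verdict returned: the guard was slid to its end stop, the handle was held against its stop at about 12 N for just over a second, and it then sprang back to rest with the arm clear of everything.

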